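# Third hand at the stretcher-frame corner

## Task

We are joining a canvas stretcher: pick up the loose short bar with the tongues, lay it in the corner jig with its beaded outer edge along the side fence, and slide its tongue into the slot of the long bar that is clamped there until the mitre is closed. Then be my third hand while I staple it: keep hold of the bar, touching the side fence, and keep pushing the mitre shut with a steady force of about 10 N, and finish like that, without letting go. Leave the loose long bar and the other things on the table where they are.

Things in the scene. Friction and masses are not known exactly. Their poses are not given: they have to be found in the camera images.
- short_bar: The part to fit: pale wooden stretcher bar lying flat, 38 wide, 20 thick, 0.06 to 0.13 kg. From above a trapezium with 45 degree mitred ends: outer edge (own y = -19 mm) 200 long with a bead 7.5 wide standing 3 above the top face, inner edge (y = +19) 124 long. Ends alike. Origin: centre of the underside, x along it, z up. Starts on the table, yaw within 0.35 rad of 0.
- short_bar_tongue (a point): Middle of the end of the tongue at the bar's +x end: (97, 0, 10) mm in the bar's frame. The tongue is 6 mm thick (7 to 13 mm above the underside), spans y = -17 to +17 mm, its last 7 mm tapered, and runs past the mitre to 3 mm short of the bar's full length.
- short_bar_toe (a point): Sharp tip of the short bar's outer edge at its +x end, on the underside: (100, -19, 0) mm in the bar's frame. When fitted it is at jig_corner, with the bar's axes parallel to the jig's: the bar's origin is then at (-100, 19, 12) mm in the jig's frame.
- corner_jig: Jig, fixed to the table: 12 mm plywood board with two wooden fences at a right angle, 16 high above the board, 22 thick. Origin on the table under the inside corner where the fence faces meet; x points into the corner along the side fence (away from the robot, yaw within 0.3 rad of 0), y to the left along the far fence, whose face is the plane x = 0. The board ends at x = -110 mm on the near side.
- jig_corner (a point): Inside corner of the two fence faces, on the board's upper face: (0, 0, 12) mm in the jig's frame, same axes as the jig.
- jig_bar: Long bar (240 mm, same stock) clamped against the far fence: x = -38 to 0, y = 0 to 240 mm in the jig's frame, which is its own frame too. It cannot move; the steel toggle clamp on it (y = 145 mm) stays below z = 70 mm. Pushed along +x, the short bar wedges on its mitre and so towards the side fence.
- slot_mouth (a point): Mouth of the slot in the clamped bar's mitred end, on the short bar's middle line: (-19, 19, 22) mm in the jig's frame. The slot is 8 mm high (6 to 14 mm above the board), open towards the side that the short bar comes from (-x), from y = 0 to 41 mm; the tongue has 1 mm play above and below when the bar lies on the board.
- side_fence: The jig's side fence, at the right of the corner. Its frame is the jig's; its inner face is the plane y = 0 and it runs from x = -98 to -18 mm, so the fitted short bar sticks out 102 mm past its near end, free for fingers on both sides.
- long_bar: Bystander: the second long bar, loose on the table, same stock but 240 mm long with slots in its ends instead of tongues. Origin: centre of the underside, x along it.
- stapler: Bystander: black desk stapler, 30 x 131 x 41 mm, to the right of the jig. Origin: centre of the underside.
- tape_1: Bystander: roll of masking tape lying flat, 104 mm across, 25 mm high. Origin: centre of the underside.
- sanding_block: Bystander: cork sanding block, 41 x 71 x 21 mm. Origin: centre of the underside.
- pen_1: Bystander: green pencil, 7 x 123 x 7 mm, on the table in front of the robot. Origin: centre of the underside.
- wedge_0: Bystander: small flat hardwood wedge, 40 x 16 x 5 mm, near the pencil. Origin: centre of the underside.
- wedge_1: Bystander: a second wedge like wedge_0, beside it.
- turps_pot: Bystander: grey lidded solvent pot, 52 mm across, 50 mm high, at the near left. Origin: centre of the underside.

How it is judged:
By the outcome, as a careful person would: the job done as asked, in the order asked, and still so for the second after the job is handed in, while the arm keeps its last pose, push and grip.
It also fails if it takes over 61 s, if anything falls off the work surface, if the arm or the gripper's body presses on something with over 40 N, if the wrist force passes 120 N, or if a joint passes its speed limit or range.

## Robot

A 7-joint arm with a two-finger parallel gripper is mounted at the origin on a cart in front of the work surface, level with it; the furniture and walls round the work are solid. World frame = base frame: x ahead of the robot, y to its left, z up, the work surface at z = 0. Lengths are in m, angles in degrees, forces in N, time in s.
With the tool pointing down it reaches from about 0.425 to 0.875 m from the base axis. Payload 4.7 kg.
Tool frame: the origin (TCP) lies between the finger pads, 19 mm behind the fingertips; this is the grasp point; z points along the fingers, y is the line along which they close (so a half turn about z gives the same grasp; the last joint's range is limited). The gripper opens to 87 mm and grips with 3 to 60 N. Pads are 19 mm wide; open, the fingers measure 117 mm over their backs; the gripper's body (75 mm by 190 mm) begins 51 mm behind the grasp point.
Start: joints at [-64.395, 18.392, -4.016, 83.108, 1.295, 78.541, -3.26], TCP at [0.273, 0.59, 0.241] pointing down, gripper open.
Joint ranges: [-163.93, 163.93], [-17.29, 119.83], [-79.2, 71.16], [3.27, 140.29], [-89.18, 269.18], [5.43, 117.66], [-154.24, 154.24]. Speed limits (degrees/s): [147.25, 147.25, 180, 180, 180, 180, 180].

## Interface

Orientations are given as [roll, pitch, yaw] about the fixed x, y, z axes, in that order (R = Rz(yaw) Ry(pitch) Rx(roll)).
In Python, from cell import env gives the robot as it stands.
- The arm moves only by the tool step_arm, never from a script. Its argument "moves" is a list of rows, each an object with "dp": the shift along the tool's x, y, z in mm, a list of three; "dr": the turn, a rotation vector about the tool's x, y, z in rad, a list of three; "fingers": the closure, from 0 (fully open) to 1 (shut). In form: [{"dp": [dx, dy, dz], "dr": [ax, ay, az], "fingers": fingers}, ...]. A call has exactly 5 rows; each row shifts and turns the commanded pose from where the row before left it, along the tool's axes as they then stand; what a row does not reach is not made up. A row lasts 1/8 s, in which the tool goes at most 62.5 mm and 10.7 degrees, less where a joint would pass 70% of its speed; a pose out of reach is approached as far as the arm can. A call with a gripper value outside its range is refused whole. The fingers move at their own pace and stop on an object; "squeeze" is the grip in N (left out, the last holds). Time passes only in rows, so rows that do not move let the fingers close, or fill a call up. It gives the time, the measured TCP pose, the force, the opening and the grip force at its end, in the units of the state.
- env.get_obs(): the state, without advancing time (a new reading comes with each control period).
- env.read_camera(name): name is "side" or "top"; returns the picture (420x560x3 uint8, red, green, blue); there is no depth.
- env.camera_model(name): a dict with "fx", "fy", "cx", "cy" (pixels), "k1" (the pictures are not rectified: a ray, as slopes to the right and down, at radius r is drawn at 1 + k1 r^2 times it, then the intrinsics apply), "R" (3x3) and "t" (3): a world point X has camera coordinates R X + t. Camera axes: x right, y down, z forward; pixel columns grow to the right and rows downward; lengths in m; the calibration is good to about 2 mm. A picture is of the moment at which its call begins. camera_model takes no time and is no camera call.
- env.sign_off(): hands the job in; it is judged then, once.
The state is a dict: "time_s": time; "qpos": joint angles; "joint_velocities": joint speeds; "effort": joint torques, N m; "tool_pos": TCP position; "tool_rot": TCP orientation; "force": force on the tool from outside, world axes, zero at the start; "wrist_torque": the same for the moment, N m; "grip_width": finger opening in m; "grasp_force": force on a finger pad.
Only numpy, scipy, OpenCV 4.12 (cv2) and the standard library are available. Lean on these libraries where they do the work, as an engineer would, in place of code of your own. Each camera call takes 0.05 s, during which the arm holds its last target. There are 200 camera calls.

## Working session

There is one attempt and no reset: what is moved stays moved. The work goes in short steps, Python scripts to look and compute and a tool call to move; the robot and the scene stay as the last step left them, time stands still between calls to the robot, and variables do not carry over. Pictures are saved under pics/ and viewed, at most 10 in all, crops included, and the job is handed in when it is done.

Besides the shell and the picture viewer there is one more tool, called after "Request:" by a JSON object that holds its "op" and its "data", one argument or row to a line. step_arm: Moves the arm, as the interface text tells. Its arguments: {"type":"object","properties":{"moves":{"type":"array","items":{"type":"object","properties":{"dp":{"type":"array","items":{"type":"number"}},"dr":{"type":"array","items":{"type":"number"}},"fingers":{"type":"number"}}}},"squeeze":{"type":"number"}},"required":["moves"]}

```bash
ls; mkdir -p pics
python3 - <<'E'
from cell import env
import cv2
for n in("top","side"):
    cv2.imwrite(f"pics/{n}0.png",env.read_camera(n)[:,:,::-1])
    print(n,env.camera_model(n))
o=env.get_obs();print(o)
E
```

```text
pics
top {'fx': 518.7644863054359, 'fy': 518.7644863054359, 'cx': 282.78405559438414, 'cy': 210.07893795977085, 'k1': 0.030587290240517487, 'R': array([[-0.02799041, -0.99953686, -0.01194139],
       [-0.98231176,  0.02971679, -0.18487973],
       [ 0.18514897,  0.00655531, -0.9826886 ]]), 't': array([-0.01854774,  0.48562004,  1.5949885 ])}
side {'fx': 502.5731360007128, 'fy': 502.5731360007128, 'cx': 275.1758365308901, 'cy': 223.53564266967226, 'k1': -0.09713374229400508, 'R': array([[ 9.99884471e-01, -1.01165162e-04, -1.51998263e-02],
       [-1.19065501e-02, -6.26821146e-01, -7.79072195e-01],
       [-9.44875761e-03,  7.79163167e-01, -6.26749935e-01]]), 't': array([-0.48886269,  0.01452142,  1.79427494])}
{'time_s': 0.1, 'qpos': array([-64.39480855,  18.43564265,  -4.01454018,  83.16839277,
         1.29383919,  78.54019003,  -3.25905361]), 'joint_velocities': array([ 0.00386033, -0.08738421, -0.00522037, -0.16082206,  0.07792992,
        0.01382004,  0.01316655]), 'effort': array([ 2.53519938e-04, -4.92569053e+01, -4.05610772e-01, -3.13397169e+01,
       -6.40302384e-02,  3.94251966e-02,  5.67229267e-05]), 'tool_pos': array([0.2724686 , 0.58962589, 0.24025709]), 'tool_rot': array([-1.79900937e+02,  4.61339245e-03,  1.55204192e+02]), 'force': array([ 0.42685717, -0.5221917 , -0.07525592]), 'wrist_torque': array([ 0.00537376, -0.01584055, -0.01318986]), 'grasp_force': 0.0, 'grip_width': 0.08676484244403698}
```

View pics/top0.png

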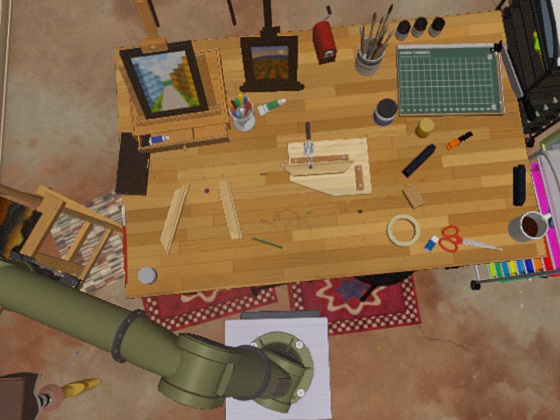

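View pics/side0.png

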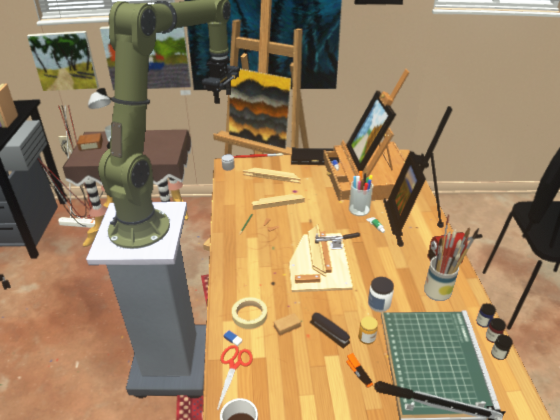

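The top view shows the two loose bars at about (174,216) and (231,209), and the jig at (325,168) with its corner at about (355,160). The side view has the bars at (272,175) and (278,200), and the jig at (322,262). I'll enlarge both.

Run:
```python
import cv2
a=cv2.imread("pics/top0.png");b=cv2.imread("pics/side0.png")
cv2.imwrite("pics/topz.png",cv2.resize(a[130:260,150:380],None,fx=3.45,fy=4.5,interpolation=cv2.INTER_CUBIC) if 0 else cv2.resize(a[130:260,155:380],None,fx=3.5,fy=3.5,interpolation=cv2.INTER_CUBIC))
cv2.imwrite("pics/sidez.png",cv2.resize(b[160:300,235:365],None,fx=4.2,fy=4.2,interpolation=cv2.INTER_CUBIC))
```

```text
(no output)
```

View pics/topz.png

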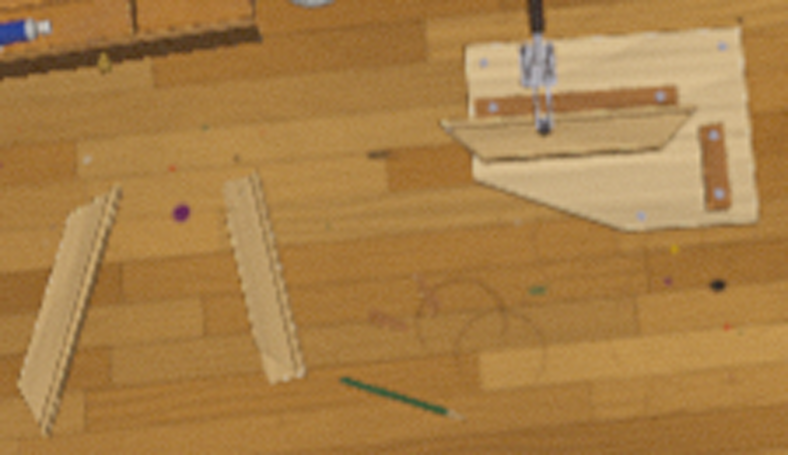

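View pics/sidez.png

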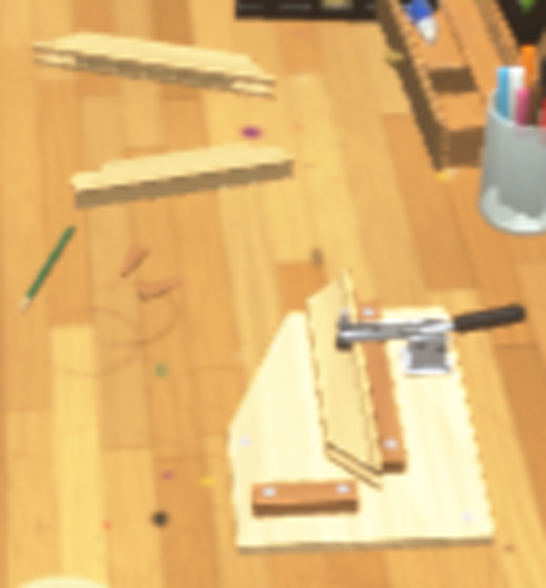

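The short bar, with tongues filling its ends, is the one at zoom (265,275). Its beaded edge is on the right, with ends at about (258,172) and (303,375). The brown fences stand out clearly, so I'll measure with masks and rays.

```bash
cat > h.py <<'E'
import cv2, numpy as np
from scipy.optimize import fsolve
from cell import env
def ray(n,u,v):
    c=env.camera_model(n); d=np.array([(u-c['cx'])/c['fx'],(v-c['cy'])/c['fy']]); p=d.copy()
    for _ in range(20): p=d/(1+c['k1']*(p@p))
    R=np.array(c['R']);return -R.T@c['t'], R.T@np.array([p[0],p[1],1])
def onz(n,u,v,z):
    o,d=ray(n,u,v); return o+d*(z-o[2])/d[2]
def tri(p,q):
    o1,d1=ray('top',*p);o2,d2=ray('side',*q)
    s=np.linalg.lstsq(np.c_[d1,-d2],o2-o1,rcond=None)[0]
    a,b=o1+d1*s[0],o2+d2*s[1];return (a+b)/2,np.linalg.norm(a-b)
def proj(n,X):
    c=env.camera_model(n);p=c['R']@np.array(X)+c['t'];p=p[:2]/p[2];p=p*(1+c['k1']*(p@p));return p*c['fx']+[c['cx'],c['cy']]
E
python3 - <<'E'
from h import *
np.set_printoptions(precision=4,suppress=True)
T=cv2.imread("pics/top0.png");S=cv2.imread("pics/side0.png")
for n,im,z,x0,y0,s in(("top",T,0,155,130,3.5),("side",S,0,235,160,4.2)):
    h=cv2.cvtColor(im,cv2.COLOR_BGR2HSV)
    pts={"top":[(265,275),(290,300),(200,300),(60,300),(580,102),(715,170),(580,190),(350,230)],"side":[(190,168),(190,185),(150,65),(385,420),(300,495),(280,400),(190,130)]}[n]
    print(n,[tuple(h[int(y0+b/s),int(x0+a/s)]) for a,b in pts])
# hand-picked corners, zoom coords -> px
t=lambda a,b:(155+(a-1.25)/3.5,130+(b-1.25)/3.5)
s=lambda a,b:(235+(a-1.6)/4.2,160+(b-1.6)/4.2)
for nm,p,q in [("bead far",(258,172),(292,152)),("bead near",(303,375),(72,180)),
  ("sideF far-outer",(724,124),(358,485)),("sideF near-outer",(731,208),(254,487)),("farF right end far",(677,87),(380,470))]:
    print(nm,tri(t(*p),s(*q)))
E
```

```text
top [(np.uint8(18), np.uint8(116), np.uint8(183)), (np.uint8(17), np.uint8(146), np.uint8(154)), (np.uint8(17), np.uint8(163), np.uint8(153)), (np.uint8(19), np.uint8(114), np.uint8(181)), (np.uint8(14), np.uint8(150), np.uint8(151)), (np.uint8(14), np.uint8(155), np.uint8(156)), (np.uint8(19), np.uint8(88), np.uint8(204)), (np.uint8(17), np.uint8(154), np.uint8(169))]
side [(np.uint8(22), np.uint8(99), np.uint8(245)), (np.uint8(18), np.uint8(117), np.uint8(161)), (np.uint8(18), np.uint8(118), np.uint8(184)), (np.uint8(14), np.uint8(144), np.uint8(221)), (np.uint8(15), np.uint8(143), np.uint8(226)), (np.uint8(26), np.uint8(49), np.uint8(254)), (np.uint8(17), np.uint8(151), np.uint8(231))]
bead far (array([0.597 , 0.1405, 0.0293]), np.float64(0.0017578894318101383))
bead near (array([0.4044, 0.1009, 0.0312]), np.float64(0.002479073258429012))
sideF far-outer (array([ 0.6261, -0.2898,  0.0392]), np.float64(0.0008791587222442386))
sideF near-outer (array([ 0.5484, -0.2915,  0.0396]), np.float64(0.004267038371474672))
farF right end far (array([ 0.6565, -0.252 ,  0.0217]), np.float64(0.021313569117865187))
```

Run:
```python
from h import *
np.set_printoptions(precision=4,suppress=True)
out=[]
for n,(x0,y0,w,h) in (("top",(155,130,225,130)),("side",(235,160,130,140))):
    im=np.mean([env.read_camera(n)[:,:,::-1].astype(np.float32) for _ in range(5)],0)
    np.save(f"pics/{n}.npy",im)
    k=5 if n=="side" else 3.5
    z=cv2.resize(im[y0:y0+h,x0:x0+w],None,fx=k,fy=k,interpolation=cv2.INTER_CUBIC).clip(0,255).astype(np.uint8)
    H=cv2.cvtColor(z,cv2.COLOR_BGR2HSV).astype(int)
    bar=((H[...,1]<135)&(H[...,2]>130)).astype(np.uint8)*255
    rgb=z.astype(float)
    brown=((H[...,0]<=15)&(H[...,1]>115)).astype(np.uint8)*255
    vis=z.copy()
    for m,c,col in((bar,"bar",(255,0,0)),(brown,"brown",(0,0,255))):
        cs=cv2.findContours(m,cv2.RETR_EXTERNAL,cv2.CHAIN_APPROX_NONE)[0]
        for q in cs:
            A=cv2.contourArea(q)
            if A<500: continue
            cv2.drawContours(vis,[q],-1,col,1)
            px=lambda p:(x0+(p[0]+.5)/k-.5,y0+(p[1]+.5)/k-.5)
            ap=cv2.approxPolyDP(cv2.convexHull(q),6,True)[:,0]
            print(n,c,A,[tuple(np.round(px(p),1).tolist()) for p in ap])
    cv2.imwrite(f"pics/{n}m.png",vis)
```

```text
top bar 9296.0 [(188.4, 182.2), (167.2, 253.9), (159.8, 240.2), (173.5, 191.6)]
top bar 8303.0 [(227.2, 178.8), (242.1, 234.5), (240.9, 237.4), (232.9, 239.1), (226.6, 224.8), (218.4, 185.1), (219.8, 181.1)]
top bar 51554.5 [(371.5, 191.9), (332.4, 195.6), (290.4, 181.4), (280.4, 165.1), (287.5, 142.8), (309.8, 139.1), (366.4, 137.1)]
top bar 501.0 [(169.5, 139.1), (161.5, 141.6), (154.6, 135.6), (168.6, 135.1)]
top brown 1645.0 [(360.1, 165.4), (362.9, 188.5), (358.1, 189.4), (354.9, 165.9)]
top brown 868.5 [(306.9, 161.9), (292.6, 162.8), (290.4, 159.1), (306.4, 157.4)]
top brown 1862.0 [(347.8, 157.1), (344.4, 159.4), (312.6, 160.8), (312.9, 156.8), (346.6, 154.5)]
top brown 3149.5 [(229.5, 139.9), (220.1, 143.9), (154.6, 152.5), (154.6, 147.1), (182.6, 138.8), (227.2, 136.2)]
side bar 601.5 [(357.2, 282.4), (364.4, 299.4), (362.4, 299.4), (359.8, 294.0)]
side bar 16523.5 [(255.8, 238.0), (261.2, 299.4), (238.0, 299.4), (247.0, 239.0)]
side bar 1244.0 [(252.0, 213.6), (239.2, 233.8), (243.4, 224.2)]
side bar 13446.5 [(355.4, 174.4), (359.6, 176.0), (364.4, 189.6), (364.4, 215.6), 
[... 199 characters left out ...]
.6, 291.8), (252.8, 208.6)]
side bar 1645.0 [(338.8, 169.2), (336.0, 170.6), (328.6, 161.6), (329.2, 159.6), (340.0, 159.6)]
side brown 3427.5 [(318.8, 275.0), (318.8, 281.0), (295.2, 281.8), (296.2, 275.4)]
side brown 3336.0 [(321.0, 241.2), (326.0, 241.0), (329.8, 271.6), (326.2, 271.4)]
side brown 820.5 [(278.4, 226.4), (270.2, 230.8), (267.2, 228.8), (269.0, 226.8)]
side brown 597.5 [(269.8, 218.8), (263.0, 225.0), (266.2, 217.8)]
side brown 4768.0 [(346.6, 159.6), (353.8, 159.6), (364.4, 166.8), (364.4, 189.8), (360.0, 188.4), (351.2, 181.0)]
side brown 5861.5 [(339.6, 159.6), (347.2, 164.8), (350.6, 182.4), (348.4, 197.4), (346.6, 199.8), (339.8, 199.6), (338.0, 195.8), (337.4, 170.2)]
```

View pics/topm.png

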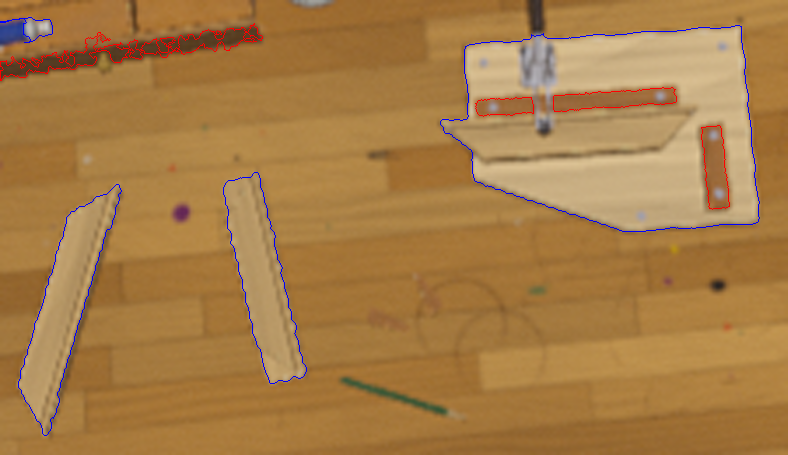

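View pics/sidem.png

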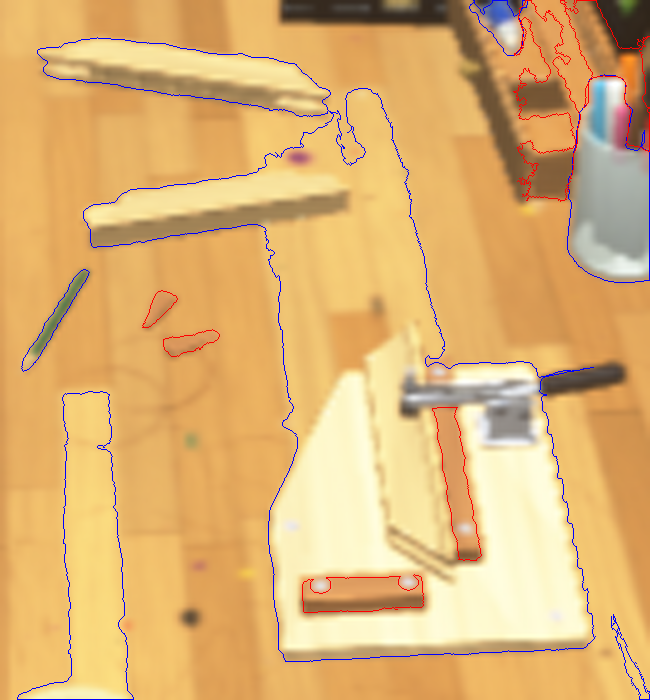

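The top-view masks fit well. The short bar outline runs from (220,181)–(227,179) at the far end to (233,239)–(242,235) at the near end, and the side fence is at (355–363, 165–189). In the side view the shaded front faces of the bar and fence stand out, so I'll segment those for the height check.

Run:
```python
from h import *
np.set_printoptions(precision=4,suppress=True)
T=np.load("pics/top.npy");S=np.load("pics/side.npy")
K=6
def crop(im,x0,y0,w,h):return cv2.resize(im[y0:y0+h,x0:x0+w],None,fx=K,fy=K,interpolation=cv2.INTER_CUBIC).clip(0,255).astype(np.uint8)
def cont(m,x0,y0):
    q=max(cv2.findContours(m.astype(np.uint8),cv2.RETR_EXTERNAL,cv2.CHAIN_APPROX_NONE)[0],key=cv2.contourArea)[:,0].astype(float)
    return (q+.5)/K-.5+[x0,y0]
def edges(c,n,trim=.15):
    """rect -> 4 sides: line fits of contour points nearest to each side, corners"""
    r=cv2.boxPoints(cv2.minAreaRect(c.astype(np.float32)));L=[]
    for i in range(4):
        a,b=r[i],r[(i+1)%4];u=(b-a)/np.linalg.norm(b-a);nn=np.array([-u[1],u[0]])
        s=(c-a)@u/np.linalg.norm(b-a);d=abs((c-a)@nn)
        k=(s>trim)&(s<1-trim)&(d<1.6)
        L.append(cv2.fitLine(c[k].astype(np.float32),cv2.DIST_HUBER,0,.01,.001).ravel())
    C=[]
    for i in range(4):
        p,q=L[i-1],L[i];t=np.linalg.solve(np.c_[p[:2],-q[:2]],q[2:]-p[2:]);C.append(p[2:]+t[0]*p[:2])
    return np.array(C)
H=lambda z:cv2.cvtColor(z,cv2.COLOR_BGR2HSV).astype(int)
h=H(crop(T,205,165,55,85));bt=edges(cont((h[...,1]<135)&(h[...,2]>125),205,165),'top');print("bar top px",bt.tolist())
h=H(crop(T,345,155,25,45));ft=edges(cont((h[...,0]<=15)&(h[...,1]>115),345,155),'top');print("fence top px",ft.tolist())
for p in bt: print("bar z0,z20,z23",onz('top',*p,0)[:2],onz('top',*p,.02)[:2],onz('top',*p,.023)[:2])
for p in ft: print("fence z12,z28",onz('top',*p,.012)[:2],onz('top',*p,.028)[:2])
h=H(crop(S,245,188,65,28));c=cont(h[...,2]<205,245,188);bs=edges(c,'side');print("bar front side px",bs.tolist())
z=crop(S,290,268,35,22);h=H(z);print(h[20:100:6,80].tolist())
h=H(crop(S,290,268,35,22));c=cont((h[...,0]<=16)&(h[...,1]>115),290,268);fs=edges(c,'side');print("fence side px",fs.tolist())
for p in fs: print("z12,z28",onz('side',*p,.012)[:2],onz('side',*p,.028)[:2])
for p in bs: print("bar z0,z23",onz('side',*p,.0)[:2],onz('side',*p,.023)[:2])
# far fence back edge, board right edge
h=H(crop(T,310,150,42,14));c=cont((h[...,0]<=15)&(h[...,1]>115),310,150)
e=edges(c,'top');print("farF z28",[onz('top',*p,.028)[:2].tolist() for p in e])
print('cams',[ (-np.array(env.camera_model(n)['R']).T@env.camera_model(n)['t']).tolist() for n in('top','side')])
```

```text
bar top px [[216.8767852783203, 182.08343505859375], [228.34939575195312, 179.17811584472656], [242.1015625, 237.10719299316406], [230.55885314941406, 239.46502685546875]]
fence top px [[354.8322448730469, 165.94924926757812], [360.65618896484375, 165.28916931152344], [363.13726806640625, 188.78598022460938], [357.13604736328125, 189.39456176757812]]
bar z0,z20,z23 [0.5935 0.1815] [0.5886 0.1788] [0.5878 0.1784]
bar z0,z20,z23 [0.6022 0.1437] [0.5971 0.1415] [0.5964 0.1411]
bar z0,z20,z23 [0.4088 0.1011] [0.4061 0.0993] [0.4056 0.0991]
bar z0,z20,z23 [0.4023 0.1383] [0.3996 0.1362] [0.3992 0.1358]
fence z12,z28 [ 0.6308 -0.2721] [ 0.6264 -0.2699]
fence z12,z28 [ 0.6324 -0.2912] [ 0.628  -0.2888]
fence z12,z28 [ 0.5535 -0.2949] [ 0.5499 -0.2925]
fence z12,z28 [ 0.5521 -0.2754] [ 0.5485 -0.2732]
bar front side px [[252.19143676757812, 205.2595977783203], [304.2886657714844, 197.80276489257812], [303.67913818359375, 201.89480590820312], [252.47911071777344, 209.64056396484375]]
[[26, 51, 254], [26, 51, 254], [26, 54, 254], [23, 81, 248], [16, 131, 228], [15, 145, 222], [15, 143, 224], [
[... 248 characters left out ...]
97442626953125, 282.20489501953125]]
z12,z28 [ 0.5503 -0.2606] [ 0.5497 -0.2767]
z12,z28 [ 0.6265 -0.2597] [ 0.6248 -0.2759]
z12,z28 [ 0.6276 -0.2905] [ 0.6259 -0.3063]
z12,z28 [ 0.5504 -0.292 ] [ 0.5498 -0.3078]
bar z0,z23 [0.4026 0.1251] [0.4047 0.0942]
bar z0,z23 [0.6002 0.1687] [0.5983 0.1369]
bar z0,z23 [0.5967 0.1424] [0.5949 0.1112]
bar z0,z23 [0.4046 0.0978] [0.4067 0.0675]
farF z28 [[0.6613551681809671, -0.13444043181974136], [0.6659199534996412, -0.24734097867514934], [0.6510563688043386, -0.24859524911700884], [0.6463708053944541, -0.13386139095309393]]
cams [[0.18120064260708674, -0.04342585772959298, 1.6569368335928456], [0.5059327857774509, -1.38898006315997, 1.12844430719478]]
```

Request:
{"op": "step_arm", "data": {
  "moves": [
    {"dp":[-36,-34,0],"dr":[0,0,0],"fingers":0},
    {"dp":[-36,-34,0],"dr":[0,0,0],"fingers":0},
    {"dp":[-36,-34,0],"dr":[0,0,0],"fingers":0},
    {"dp":[-36,-34,0],"dr":[0,0,0],"fingers":0},
    {"dp":[-36,-34,0],"dr":[0,0,0],"fingers":0}
  ]
}}

```text
time_s: 1.23
tool_pos: [0.3653, 0.3587, 0.2416]
tool_rot: [180.0, 0.0, 155.2]
force: [0.7, 0.4, -0.4]
grip_width: 0.0871
grasp_force: 0.0
```

Request:
{"op": "step_arm", "data": {
  "moves": [
    {"dp":[-36,-34,0],"dr":[0,0,0],"fingers":0},
    {"dp":[-36,-34,0],"dr":[0,0,0],"fingers":0},
    {"dp":[-36,-34,10],"dr":[0,0,0],"fingers":0},
    {"dp":[-36,-34,20],"dr":[0,0,0],"fingers":0},
    {"dp":[-36,-34,20],"dr":[0,0,0],"fingers":0}
  ]
}}

```text
time_s: 1.85
tool_pos: [0.4575, 0.129, 0.1913]
tool_rot: [179.9, 0.1, 155.2]
force: [0.4, 0.3, 0.7]
grip_width: 0.0871
grasp_force: 0.0
```

Request:
{"op": "step_arm", "data": {
  "moves": [
    {"dp":[0,0,0],"dr":[0,0,-0.131],"fingers":0},
    {"dp":[0,0,0],"dr":[0,0,-0.131],"fingers":0},
    {"dp":[0,0,0],"dr":[0,0,-0.131],"fingers":0},
    {"dp":[0,0,0],"dr":[0,0,-0.131],"fingers":0},
    {"dp":[0,0,0],"dr":[0,0,-0.131],"fingers":0}
  ]
}}

```text
time_s: 2.48
tool_pos: [0.4569, 0.1305, 0.1915]
tool_rot: [180.0, 0.0, -167.0]
force: [-1.0, -0.8, -0.3]
grip_width: 0.0871
grasp_force: 0.0
```

Request:
{"op": "step_arm", "data": {
  "moves": [
    {"dp":[0,0,45],"dr":[0,0,0],"fingers":0},
    {"dp":[0,0,45],"dr":[0,0,0],"fingers":0},
    {"dp":[0,0,40],"dr":[0,0,0],"fingers":0},
    {"dp":[0,0,28],"dr":[0,0,0],"fingers":0},
    {"dp":[0,0,11],"dr":[0,0,0],"fingers":0}
  ]
}}

```text
time_s: 3.1
tool_pos: [0.4559, 0.1301, 0.0209]
tool_rot: [-180.0, -0.1, -167.3]
force: [-0.6, -0.6, 0.3]
grip_width: 0.087
grasp_force: 0.0
```

Run:
```python
from h import *
z=[]
for n in("top","side"):
    im=env.read_camera(n)[:,:,::-1]; u,v=map(int,proj(n,env.get_obs()['tool_pos'])); print(n,u,v)
    z.append(cv2.resize(im[v-50:v+50,u-65:u+65],(390,300) if 0 else (395,304),interpolation=cv2.INTER_CUBIC))
cv2.imwrite("pics/grasp.png",np.hstack(z)); o=env.get_obs();print(o['tool_pos'],o['tool_rot'],o['force'])
```

```text
top 232 221
side 266 199
[0.45642565 0.13026165 0.02174742] [-1.79977552e+02 -8.08623119e-02 -1.67267884e+02] [-1.04310933  0.53595262  0.52613541]
```

View pics/grasp.png

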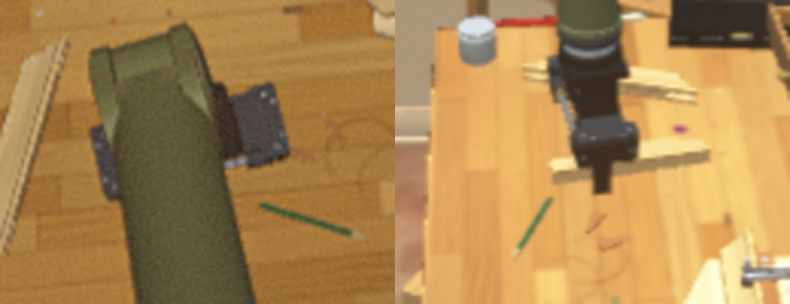

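The right finger stands in front of the bar, about a quarter along it from its near end, and everything else is clear. Now I'll close the fingers.

Request:
{"op": "step_arm", "data": {
  "moves": [
    {"dp":[0,0,0],"dr":[0,0,0],"fingers":0.4},
    {"dp":[0,0,0],"dr":[0,0,0],"fingers":0.5},
    {"dp":[0,0,0],"dr":[0,0,0],"fingers":1},
    {"dp":[0,0,0],"dr":[0,0,0],"fingers":1},
    {"dp":[0,0,0],"dr":[0,0,0],"fingers":1}
  ],
  "squeeze": 40
}}

```text
time_s: 3.82
tool_pos: [0.4569, 0.1305, 0.0224]
tool_rot: [180.0, 0.0, -167.3]
force: [0.5, -0.1, 0.4]
grip_width: 0.0447
grasp_force: 0.0
```

Request:
{"op": "step_arm", "data": {
  "moves": [
    {"dp":[0,0,0],"dr":[0,0,0],"fingers":1},
    {"dp":[0,0,0],"dr":[0,0,0],"fingers":1},
    {"dp":[0,0,0],"dr":[0,0,0],"fingers":1},
    {"dp":[0,0,0],"dr":[0,0,0],"fingers":1},
    {"dp":[0,0,0],"dr":[0,0,0],"fingers":1}
  ]
}}

```text
time_s: 4.45
tool_pos: [0.4569, 0.1305, 0.0223]
tool_rot: [180.0, 0.0, -167.3]
force: [-0.7, 0.0, 1.4]
grip_width: 0.0374
grasp_force: 40.0
```

Request:
{"op": "step_arm", "data": {
  "moves": [
    {"dp":[0,0,-10],"dr":[0,0,0],"fingers":1},
    {"dp":[0,0,-30],"dr":[0,0,0],"fingers":1},
    {"dp":[0,0,-35],"dr":[0,0,0],"fingers":1},
    {"dp":[5,-20,0],"dr":[0,0,0],"fingers":1},
    {"dp":[10,-40,0],"dr":[0,0,0],"fingers":1}
  ]
}}

```text
time_s: 5.08
tool_pos: [0.456, 0.0695, 0.0984]
tool_rot: [180.0, 0.1, -167.1]
force: [0.5, -0.6, -1.9]
grip_width: 0.0376
grasp_force: 40.0
```

Request:
{"op": "step_arm", "data": {
  "moves": [
    {"dp":[11,-46,0],"dr":[0,0,0],"fingers":1},
    {"dp":[11,-46,0],"dr":[0,0,0],"fingers":1},
    {"dp":[11,-46,0],"dr":[0,0,0],"fingers":1},
    {"dp":[11,-46,0],"dr":[0,0,0],"fingers":1},
    {"dp":[11,-46,0],"dr":[0,0,0],"fingers":1}
  ]
}}

```text
time_s: 5.7
tool_pos: [0.4524, -0.1693, 0.0979]
tool_rot: [180.0, 0.1, -167.3]
force: [0.1, 0.4, -0.9]
grip_width: 0.0379
grasp_force: 40.0
```

Request:
{"op": "step_arm", "data": {
  "moves": [
    {"dp":[11,-45,0],"dr":[0,0,0],"fingers":1},
    {"dp":[9.5,-39.6,0],"dr":[0,0,0],"fingers":1},
    {"dp":[0,0,0],"dr":[0,0,0.09],"fingers":1},
    {"dp":[0,0,0],"dr":[0,0,0.093],"fingers":1},
    {"dp":[0,0,0],"dr":[0,0,0],"fingers":1}
  ]
}}

```text
time_s: 6.32
tool_pos: [0.4511, -0.2549, 0.0975]
tool_rot: [180.0, 0.0, -177.7]
force: [-0.2, -0.7, -1.6]
grip_width: 0.0374
grasp_force: 40.0
```

Run:
```python
from h import *
ims=[]
for n,(x0,y0) in(("top",(290,130)),("side",(230,210))):
    im=env.read_camera(n)[:,:,::-1]
    ims.append(cv2.resize(im[y0:y0+110,x0:x0+100],None,fx=4,fy=4,interpolation=cv2.INTER_CUBIC))
cv2.imwrite("pics/stage.png",np.hstack(ims)); o=env.get_obs();print(o['tool_pos'],o['tool_rot'],o['force'],o['grip_width'])
```

```text
[ 0.45124393 -0.25471581  0.09748387] [ 1.79991114e+02  2.05921729e-02 -1.77640109e+02] [-0.60624063 -0.39246855 -1.44364024] 0.03765675443762482
```

View pics/stage.png

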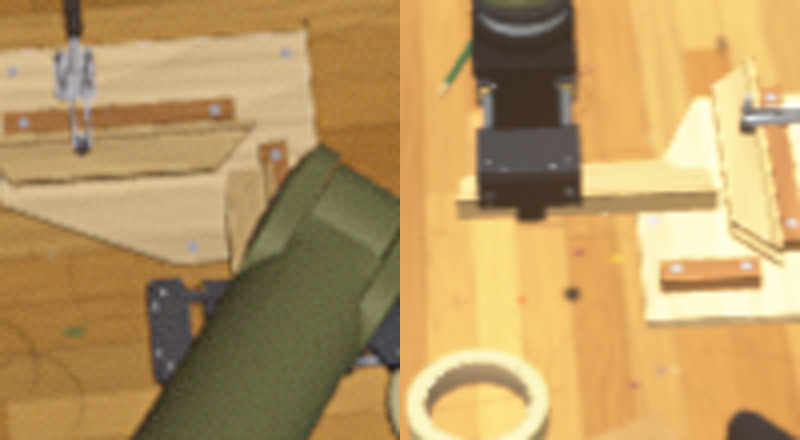

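The bar is level in the grip. Its toe end is at about (309,262) in the side view, short of the clamped bar, and it hangs over the board inside the fence. I'll check the toe position numerically.

Run:
```python
from h import *
np.set_printoptions(precision=4,suppress=True)
b=.0752
print("side bottom toe",onz('side',308.6,262,b),"top bead",onz('side',308.9,258,b+.023), "expect .592,-.268")
# top view: bar far end corners zoom (228,168) inner ; (258,165) outer
print(onz('top',290+228/4,130+168/4,b+.02),onz('top',290+259/4,130+166/4,b+.023))
# fence corners on same picture: side fence face near-top edge in side zoom (662,262)->(758,260), outer bottom (662,290)
print("fence inner top",onz('side',230+262/4,210+261/4,.028),onz('side',230+358/4,210+260/4,.028))
```

```text
side bottom toe [ 0.592  -0.2688  0.0752] top bead [ 0.592  -0.2757  0.0982] expect .592,-.268
[ 0.5895 -0.2353  0.0952] [ 0.5895 -0.259   0.0982]
fence inner top [ 0.5523 -0.2777  0.028 ] [ 0.6267 -0.2779  0.028 ]
```

Request:
{"op": "step_arm", "data": {
  "moves": [
    {"dp":[0,2,10],"dr":[0,0,0],"fingers":1},
    {"dp":[0,0,20],"dr":[0,0,0],"fingers":1},
    {"dp":[0,0,20],"dr":[0,0,0],"fingers":1},
    {"dp":[0,0,9],"dr":[0,0,0],"fingers":1},
    {"dp":[0,0,3],"dr":[0,0,0],"fingers":1}
  ]
}}

```text
time_s: 7.05
tool_pos: [0.4508, -0.2527, 0.0347]
tool_rot: [180.0, -0.1, -177.7]
force: [-0.5, 0.8, -0.7]
grip_width: 0.0375
grasp_force: 40.0
```

Request:
{"op": "step_arm", "data": {
  "moves": [
    {"dp":[0,0,0.5],"dr":[0,0,0],"fingers":1},
    {"dp":[0,0,0],"dr":[0,0,0],"fingers":1},
    {"dp":[0,0,0.5],"dr":[0,0,0],"fingers":1},
    {"dp":[0,0,0],"dr":[0,0,0],"fingers":1},
    {"dp":[0,0,0],"dr":[0,0,0],"fingers":1}
  ]
}}

```text
time_s: 7.68
tool_pos: [0.4512, -0.2529, 0.0344]
tool_rot: [180.0, 0.0, -177.8]
force: [-0.1, 0.5, -0.3]
grip_width: 0.0376
grasp_force: 40.0
```

Request:
{"op": "step_arm", "data": {
  "moves": [
    {"dp":[0,-1,0.3],"dr":[0,0,0],"fingers":1},
    {"dp":[0,-1,0],"dr":[0,0,0],"fingers":1},
    {"dp":[0,-1,0],"dr":[0,0,0],"fingers":1},
    {"dp":[0,0,0],"dr":[0,0,0],"fingers":1},
    {"dp":[0,0,0],"dr":[0,0,0],"fingers":1}
  ]
}}

```text
time_s: 8.3
tool_pos: [0.4514, -0.256, 0.034]
tool_rot: [-180.0, 0.0, -177.8]
force: [0.7, 0.1, 0.4]
grip_width: 0.0378
grasp_force: 40.0
```

Request:
{"op": "step_arm", "data": {
  "moves": [
    {"dp":[0,-0.5,0],"dr":[0,0,0],"fingers":1},
    {"dp":[0,0,0],"dr":[0,0,0],"fingers":1},
    {"dp":[0,-0.5,0],"dr":[0,0,0],"fingers":1},
    {"dp":[0,0,0],"dr":[0,0,0],"fingers":1},
    {"dp":[0,0,0],"dr":[0,0,0],"fingers":1}
  ]
}}

```text
time_s: 8.93
tool_pos: [0.4513, -0.2568, 0.034]
tool_rot: [180.0, 0.0, -177.7]
force: [-0.4, 1.3, 1.5]
grip_width: 0.0379
grasp_force: 40.0
```

Request:
{"op": "step_arm", "data": {
  "moves": [
    {"dp":[0,-0.5,0],"dr":[0,0,0],"fingers":1},
    {"dp":[0,0,0],"dr":[0,0,0],"fingers":1},
    {"dp":[0,-0.5,0],"dr":[0,0,0],"fingers":1},
    {"dp":[0,0,0],"dr":[0,0,0],"fingers":1},
    {"dp":[0,0,0],"dr":[0,0,0],"fingers":1}
  ]
}}

```text
time_s: 9.55
tool_pos: [0.4513, -0.2573, 0.0338]
tool_rot: [180.0, -0.0, -177.7]
force: [-0.0, 4.6, 0.2]
grip_width: 0.0376
grasp_force: 40.0
```

Fence contact is at y ≈ -0.257, as predicted. Now I'll slide the bar along the fence.

Request:
{"op": "step_arm", "data": {
  "moves": [
    {"dp":[-4,0.4,0],"dr":[0,0,0],"fingers":1},
    {"dp":[-5,0,0],"dr":[0,0,0],"fingers":1},
    {"dp":[-5,0,0],"dr":[0,0,0],"fingers":1},
    {"dp":[-4,0,0],"dr":[0,0,0],"fingers":1},
    {"dp":[0,0,0],"dr":[0,0,0],"fingers":1}
  ]
}}

```text
time_s: 10.18
tool_pos: [0.4674, -0.2567, 0.0335]
tool_rot: [179.9, -0.2, -177.8]
force: [-4.6, 4.6, 4.9]
grip_width: 0.0377
grasp_force: 40.0
```

Request:
{"op": "step_arm", "data": {
  "moves": [
    {"dp":[-3,0,0],"dr":[0,0,0],"fingers":1},
    {"dp":[-3,0,0],"dr":[0,0,0],"fingers":1},
    {"dp":[-3,0,0],"dr":[0,0,0],"fingers":1},
    {"dp":[-3,0,0],"dr":[0,0,0],"fingers":1},
    {"dp":[0,0,0],"dr":[0,0,0],"fingers":1}
  ]
}}

```text
time_s: 10.8
tool_pos: [0.4787, -0.2562, 0.0336]
tool_rot: [179.9, -0.3, -177.8]
force: [-6.0, 4.4, 7.3]
grip_width: 0.0378
grasp_force: 40.0
```

Request:
{"op": "step_arm", "data": {
  "moves": [
    {"dp":[-3,0,0],"dr":[0,0,0],"fingers":1},
    {"dp":[-3,0,0],"dr":[0,0,0],"fingers":1},
    {"dp":[-3,0,0],"dr":[0,0,0],"fingers":1},
    {"dp":[-3,0,0],"dr":[0,0,0],"fingers":1},
    {"dp":[0,0,0],"dr":[0,0,0],"fingers":1}
  ]
}}

```text
time_s: 11.42
tool_pos: [0.4864, -0.2561, 0.0333]
tool_rot: [179.7, -0.7, -177.9]
force: [-16.7, 5.6, 16.5]
grip_width: 0.0376
grasp_force: 40.0
```

The nose is pressing down into the board: pitch has drifted 0.7° and there is 16 N of upward force. I'll back off slightly, level the bar and lift a little.

Request:
{"op": "step_arm", "data": {
  "moves": [
    {"dp":[5,0,0],"dr":[0,0,0],"fingers":1},
    {"dp":[2,0,-0.7],"dr":[0,0,0],"fingers":1},
    {"dp":[0,0,0],"dr":[0,0,0],"fingers":1},
    {"dp":[0,0,0],"dr":[0,0,0],"fingers":1},
    {"dp":[0,0,0],"dr":[0,0,0],"fingers":1}
  ]
}}

```text
time_s: 12.05
tool_pos: [0.4859, -0.2561, 0.0343]
tool_rot: [180.0, -0.1, -177.8]
force: [0.2, 3.5, -3.2]
grip_width: 0.0378
grasp_force: 40.0
```

Run:
```python
from h import *
np.set_printoptions(precision=4,suppress=True)
ims=[]
for n,(x0,y0) in(("top",(300,140)),("side",(240,220))):
    im=np.mean([env.read_camera(n)[:,:,::-1].astype(float) for _ in range(3)],0)
    ims.append(cv2.resize(im[y0:y0+70,x0:x0+100],None,fx=4,fy=6,interpolation=cv2.INTER_CUBIC) if 0 else cv2.resize(im[y0:y0+90,x0:x0+100],None,fx=4,fy=4,interpolation=cv2.INTER_CUBIC))
cv2.imwrite("pics/in1.png",np.hstack(ims)); o=env.get_obs();print(o['tool_pos'],o['tool_rot'],o['force'],o['wrist_torque'])
```

```text
[ 0.4859 -0.2561  0.0345] [ 179.9884   -0.0364 -177.7562] [-0.6922  2.314  -4.0893] [0.5876 0.5106 0.1153][ WARN:0@5.278] global loadsave.cpp:1063 imwrite_ Unsupported depth image for selected encoder is fallbacked to CV_8U.
```

View pics/in1.png

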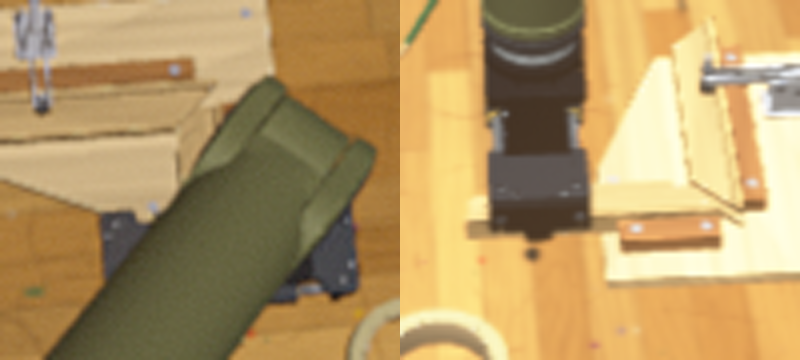

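Request:
{"op": "step_arm", "data": {
  "moves": [
    {"dp":[0,0,0],"dr":[0,0.004,0],"fingers":1},
    {"dp":[-2,0,0],"dr":[0,0,0],"fingers":1},
    {"dp":[-2,0,0],"dr":[0,0,0],"fingers":1},
    {"dp":[0,0,0],"dr":[0,0,0],"fingers":1},
    {"dp":[0,0,0],"dr":[0,0,0],"fingers":1}
  ]
}}

```text
time_s: 12.98
tool_pos: [0.4904, -0.2559, 0.0347]
tool_rot: [-180.0, -0.2, -177.7]
force: [-2.0, 2.3, -2.9]
grip_width: 0.0375
grasp_force: 40.0
```

```bash
cat > s.py <<'E'
from cell import env
import numpy as np
np.set_printoptions(precision=4,suppress=True)
o=env.get_obs();print(o['tool_pos'],o['tool_rot'],o['force'],o['wrist_torque'])
E
python3 s.py
```

```text
[ 0.4904 -0.2559  0.0347] [-179.9997   -0.2068 -177.7478] [-1.9879  2.2592 -2.923 ] [0.6762 0.5062 0.1695]
```

Request:
{"op": "step_arm", "data": {
  "moves": [
    {"dp":[-2,0,0.1],"dr":[0,0.002,0],"fingers":1},
    {"dp":[-2,0,0],"dr":[0,0,0],"fingers":1},
    {"dp":[-2,0,0],"dr":[0,0,0],"fingers":1},
    {"dp":[0,0,0],"dr":[0,0,0],"fingers":1},
    {"dp":[0,0,0],"dr":[0,0,0],"fingers":1}
  ]
}}

```text
time_s: 13.6
tool_pos: [0.4967, -0.2556, 0.0346]
tool_rot: [-180.0, -0.3, -177.7]
force: [-0.5, 3.6, -3.1]
grip_width: 0.0374
grasp_force: 40.0
```

Request:
{"op": "step_arm", "data": {
  "moves": [
    {"dp":[-2,0,0],"dr":[0,0,0],"fingers":1},
    {"dp":[-2,0,0],"dr":[0,0,0],"fingers":1},
    {"dp":[-2,0,0],"dr":[0,0,0],"fingers":1},
    {"dp":[0,0,0],"dr":[0,0,0],"fingers":1},
    {"dp":[0,0,0],"dr":[0,0,0],"fingers":1}
  ]
}}

```text
time_s: 14.22
tool_pos: [0.5026, -0.2554, 0.0345]
tool_rot: [-180.0, -0.3, -177.7]
force: [-0.8, 3.3, -2.6]
grip_width: 0.0379
grasp_force: 40.0
```

```bash
python3 s.py
```

```text
[ 0.5026 -0.2554  0.0345] [-179.9993   -0.3066 -177.7454] [-0.7877  3.3281 -2.6425] [0.8363 0.4142 0.1384]
```

Request:
{"op": "step_arm", "data": {
  "moves": [
    {"dp":[-1,0,0.1],"dr":[0,0,0],"fingers":1},
    {"dp":[-1,0,0],"dr":[0,0,0],"fingers":1},
    {"dp":[-1,0,0],"dr":[0,0,0],"fingers":1},
    {"dp":[0,0,0],"dr":[0,0,0],"fingers":1},
    {"dp":[0,0,0],"dr":[0,0,0],"fingers":1}
  ]
}}

```text
time_s: 14.85
tool_pos: [0.5029, -0.2553, 0.034]
tool_rot: [179.9, -0.6, -177.8]
force: [-6.7, 5.1, 2.3]
grip_width: 0.0375
grasp_force: 40.0
```

Request:
{"op": "step_arm", "data": {
  "moves": [
    {"dp":[-1,0,0.1],"dr":[0,0,0],"fingers":1},
    {"dp":[-1,0,0],"dr":[0,0,0],"fingers":1},
    {"dp":[-0.5,0,0],"dr":[0,0,0],"fingers":1},
    {"dp":[0,0,0],"dr":[0,0,0],"fingers":1},
    {"dp":[0,0,0],"dr":[0,0,0],"fingers":1}
  ]
}}

```text
time_s: 15.48
tool_pos: [0.503, -0.2553, 0.0338]
tool_rot: [179.8, -0.8, -177.9]
force: [-13.5, 5.8, 7.5]
grip_width: 0.0371
grasp_force: 40.0
```

```bash
python3 s.py
```

```text
[ 0.503  -0.2553  0.0338] [ 179.8034   -0.8199 -177.8521] [-13.5107   5.8407   7.5448] [1.1793 2.7501 0.0251]
```

Hard stop at x ≈ 0.503, close to where the mitre should close (0.506 ± 0.003). I'll level the tool and take up the vertical load before judging it.

Request:
{"op": "step_arm", "data": {
  "moves": [
    {"dp":[0,0,-0.3],"dr":[0,-0.003,0],"fingers":1},
    {"dp":[0,0,0],"dr":[0,-0.003,0],"fingers":1},
    {"dp":[0,0,0],"dr":[0,0,0],"fingers":1},
    {"dp":[0,0,0],"dr":[0,0,0],"fingers":1},
    {"dp":[0,0,0],"dr":[0,0,0],"fingers":1}
  ]
}}

```text
time_s: 16.1
tool_pos: [0.503, -0.2553, 0.0338]
tool_rot: [179.8, -0.5, -177.9]
force: [-11.6, 4.8, 5.3]
grip_width: 0.0379
grasp_force: 40.0
```

```bash
python3 s.py
python3 - <<'E'
from h import *
np.set_printoptions(precision=4,suppress=True)
ims=[]
for n,P in(("top",(.63,-.25,.03)),("side",(.60,-.25,.03))):
    im=np.mean([env.read_camera(n)[:,:,::-1].astype(np.float32) for _ in range(6)],0)
    np.save(f"pics/{n}f.npy",im)
    u,v=map(int,proj(n,P)); x0,y0=u-25,v-25; print(n,x0,y0)
    ims.append(cv2.resize(im[y0:y0+50,x0:x0+50],None,fx=8,fy=8,interpolation=cv2.INTER_CUBIC).clip(0,255))
cv2.imwrite("pics/fit.png",np.hstack(ims).astype(np.uint8))
# predicted pixels with corner (.647,-.2693), yaw 2.25deg
c,s=np.cos(.0393),np.sin(.0393)
J=lambda x,y,z:(.647+(x*c-y*s)/1e3,-.2693+(x*s+y*c)/1e3,z/1e3)
for nm,p in dict(corner_bead=(0,0,35),inner_mitre=(-38,38,32),mitremid=(-19,19,32),fence_far=(-18,0,28)).items(): print(nm,proj('top',J(*p)),proj('side',J(*p)))
E
```

```text
[ 0.503  -0.2553  0.0338] [ 179.8161   -0.4827 -177.8517] [-11.6318   4.8267   5.2807] [1.1137 2.6606 0.0894]
top 323 139
side 285 243
corner_bead [354.5757 159.2249] [325.957  271.3502]
inner_mitre [343.7828 171.6392] [312.5432 264.1149]
mitremid [349.1317 165.5508] [319.1685 268.0455]
fence_far [354.8194 165.1812] [320.0861 273.1993]
```

View pics/fit.png

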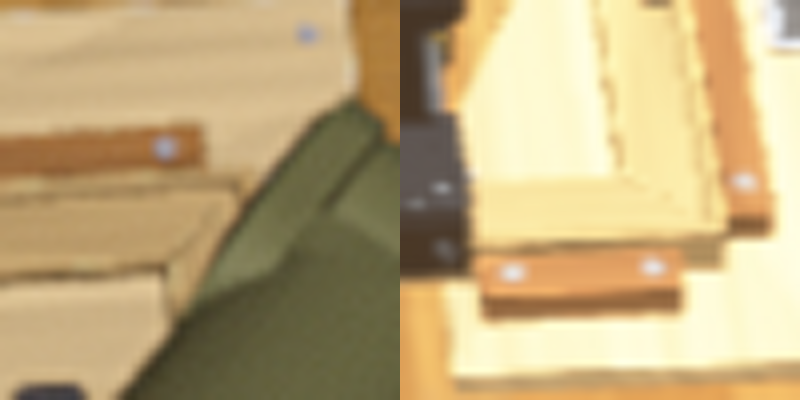

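The last picture shows the mitre closed: a thin seam with no dark gap, from (165,265) to (240,195) in the top view and (620,175) to (720,235) in the side view. The bar also lies evenly along the fence. I'll relieve the downward load and check that the stop is solid.

Request:
{"op": "step_arm", "data": {
  "moves": [
    {"dp":[0,0,-0.4],"dr":[0,-0.003,0],"fingers":1},
    {"dp":[-1,0,0],"dr":[0,-0.003,0],"fingers":1},
    {"dp":[-2,0,0],"dr":[0,0,0],"fingers":1},
    {"dp":[0,0,0],"dr":[0,0,0],"fingers":1},
    {"dp":[0,0,0],"dr":[0,0,0],"fingers":1}
  ]
}}

```text
time_s: 17.32
tool_pos: [0.503, -0.2553, 0.0338]
tool_rot: [179.7, -0.5, -177.9]
force: [-17.8, 5.1, 9.7]
grip_width: 0.0373
grasp_force: 40.0
```

```bash
python3 s.py
```

```text
[ 0.503  -0.2553  0.0338] [ 179.7163   -0.4586 -177.8835] [-17.768    5.1042   9.7272] [1.1384 4.0893 0.0641]
```

The stop is solid: no movement at 18 N. Now I'll settle to 10 N.

Request:
{"op": "step_arm", "data": {
  "moves": [
    {"dp":[1,0,-0.2],"dr":[0,0,0],"fingers":1},
    {"dp":[1,0,0],"dr":[0,0,0],"fingers":1},
    {"dp":[1,0,0],"dr":[0,0,0],"fingers":1},
    {"dp":[0,0,0],"dr":[0,0,0],"fingers":1},
    {"dp":[0,0,0],"dr":[0,0,0],"fingers":1}
  ]
}}

```text
time_s: 17.95
tool_pos: [0.503, -0.2553, 0.0338]
tool_rot: [179.8, -0.1, -177.8]
force: [-10.5, 4.4, 0.9]
grip_width: 0.0377
grasp_force: 40.0
```

```bash
python3 s.py
```

```text
[ 0.503  -0.2553  0.0338] [ 179.8345   -0.1487 -177.8487] [-10.5003   4.4062   0.8942] [0.9951 2.4296 0.0542]
```

Request:
{"op": "step_arm", "data": {
  "moves": [
    {"dp":[0,0,0],"dr":[0,0,0],"fingers":1},
    {"dp":[0,0,0],"dr":[0,0,0],"fingers":1},
    {"dp":[0,0,0],"dr":[0,0,0],"fingers":1},
    {"dp":[0,0,0],"dr":[0,0,0],"fingers":1},
    {"dp":[0,0,0],"dr":[0,0,0],"fingers":1}
  ]
}}

```text
time_s: 18.58
tool_pos: [0.503, -0.2552, 0.0338]
tool_rot: [179.8, -0.2, -177.8]
force: [-10.3, 4.6, 1.2]
grip_width: 0.0376
grasp_force: 40.0
```

Request:
{"op": "step_arm", "data": {
  "moves": [
    {"dp":[0,0,0],"dr":[0,0,0],"fingers":1},
    {"dp":[0,0,0],"dr":[0,0,0],"fingers":1},
    {"dp":[0,0,0],"dr":[0,0,0],"fingers":1},
    {"dp":[0,0,0],"dr":[0,0,0],"fingers":1},
    {"dp":[0,0,0],"dr":[0,0,0],"fingers":1}
  ]
}}

```text
time_s: 19.2
tool_pos: [0.5029, -0.2553, 0.0338]
tool_rot: [179.8, -0.2, -177.9]
force: [-10.7, 4.4, 1.8]
grip_width: 0.0378
grasp_force: 40.0
```

Steady at about 10.5 N, with fence contact at about 4.5 N. Handing in.

```bash
python3 -c "
from cell import env
print(env.sign_off())"
```

```text
the job is handed in; nothing more can be done
None
```

The short bar is in the jig with its tongue fully in the slot; the mitre looks closed in both views and did not move at 18 N. I handed in at 19 s still gripping the bar, pushing the mitre shut at about 10.5 N with about 4.5 N against the side fence.

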